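Gauge equal gaps between vial carriers on a dosing rail

ROBOT

A 6-joint arm with a two-finger parallel gripper is mounted at the origin on the work surface. World frame = base frame: x ahead of the robot, y to its left, z up, the work surface at z = 0. Lengths are in m, angles in degrees, forces in N, time in s.
With the tool pointing down it reaches from about 0.4 to 0.825 m from the base axis. Payload 7 kg.
Tool frame: the origin (TCP) lies midway between the tips of the shut fingers; the grasp point (between the pads) lies 19 mm behind it; z points along the fingers, y is the line along which they close (so a half turn about z gives the same grasp; the last joint's range is limited). The gripper opens to 88 mm and grips with 3 to 60 N. Pads are 19 mm wide; open, the fingers measure 130 mm over their backs; the gripper's body (78 mm by 193 mm) begins 47 mm behind the grasp point.
Start: joints at [89.043, 20.546, 0.682, 0, -70.136, -16.507], TCP at [0.203, 0.644, 0.227] pointing down, gripper open.
Joint ranges: [-176.03, 176.03], [-82.01, 121.73], [-58.28, 71.71], [-173.87, 95.51], [-174.79, -0.11], [-173.66, 173.66]. Speed limits (degrees/s): [136.94, 136.94, 172.46, 180, 180, 180].

INTERFACE

Orientations are given as [roll, pitch, yaw] about the fixed x, y, z axes, in that order (R = Rz(yaw) Ry(pitch) Rx(roll)).
In Python, from plant import r gives the robot as it stands. The module is installed in compiled form; this text tells all that it offers.
- The arm moves only by the tool play_rows, never from a script. Its argument "rows" is a list of rows, each an object with "slide": the shift along the tool's x, y, z as a fraction of full scale, a list of three; "delta_rot": the turn, a rotation vector about the tool's x, y, z as a fraction of full scale, a list of three; "fingers": the opening, from -1 (shut) to 1 (fully open). In form: [{"slide": [x, y, z], "delta_rot": [rx, ry, rz], "fingers": fingers}, ...]. A call has 1 to 8 rows; each row shifts and turns the commanded pose from where the row before left it, along the tool's axes as they then stand; what a row does not reach is not made up. Full scale, the value 1, is 0.15 m for a shift and 0.08 rad for a turn. A row lasts 1/8 s, in which the tool goes at most 62.5 mm and 10.7 degrees, less where a joint would pass 70% of its speed; a pose out of reach is approached as far as the arm can. A call with a number of a shift or a turn outside -1 to 1 is refused whole. A call with a gripper value outside its range is refused whole. The fingers move at their own pace and stop on an object; "squeeze" is the grip in N (left out, the last holds). Time passes only in rows, so rows that do not move let the fingers close. It gives the time, the measured TCP pose, the force, the opening and the grip force at its end, in the units of the state.
- r.get_state(): the state, without advancing time (a new reading comes with each control period).
- r.capture(name): name is "side" or "top" or "wrist"; returns a dict with "image" (480x640x3 uint8, blue, green, red), "fx", "fy", "cx", "cy" (pixels), "R" (3x3) and "t" (3): a world point X has camera coordinates R X + t; the wrist camera has in their place "T_tool_cam" (4x4, takes a point from camera to tool coordinates, whose origin is the TCP and whose axes are the flange's). Camera axes: x right, y down, z forward; pixel columns grow to the right and rows downward; lengths in m; the calibration is good to about 2 mm. A picture is of the moment at which its call begins: read the wrist's pose just before it. There is no depth.
- r.close_job(): hands the job in; it is judged then, once.
The state is a dict: "time_s": time; "joints": joint angles; "qd": joint speeds; "joint_torque": joint torques, N m; "tcp_pos": TCP position; "eef_rot": TCP orientation; "contact_force": force on the tool from outside, world axes, zero at the start; "moment": the same for the moment, N m; "gripper_width": finger opening in m; "gripper_force": force on a finger pad.
Only numpy, scipy, OpenCV 4.12 (cv2) and the standard library are available. Lean on these libraries where they do the work, as an engineer would, in place of code of your own. Each camera call takes 0.05 s, during which the arm holds its last target. There are 200 camera calls.

TASK

Take the spacer by its handle and set the three gaps on the dosing rail to the spacer's thickness, one after the other outwards from the blue stop: in each gap hold the spacer's white upright face against the part already set without shifting it, and press the wedge gently down until the collar is just about on the carriers and the spacer sits snug between both neighbours for a moment. Move the carriers only with the spacer, never with the gripper, leave the rest of the bench alone, and finally stow the spacer upright in its green holder and let go.

Things in the scene. Friction and masses are not known exactly. Their poses are not given: they have to be found in the camera images.
- rail: Dosing rail fixed to the bench (place and heading vary): two 12 mm steel rods along y at x = -30 and +30 mm, axes 47 mm above the bench, open between and below; blue stop block at the -y end. Origin on the bench under the rail's centre line; z up, y along the row away from the stop. In order: blue stop, carriers 1, 2, 3. Tops of stop and carriers are level at z = 85 mm.
- carrier1: First carrier: aluminium block 84 (x) x 40 (y) x 30 mm tall, with a capped vial 17 mm across standing 26 mm above its top at x = +30 mm. Origin: centre of its underside; rail axes. It slides only along the rail's y, stiffly: pushes below about 5 N do not move it, and it stays where it is left. Its faces, the stop's and the spacer's are slippery (friction about 0.2).
- carrier2: Second carrier, between carriers 1 and 3; made like carrier 1, equally stiff to slide.
- carrier3: Third carrier, farthest from the blue stop; made like carrier 1, equally stiff to slide.
- stop_face (a point): Upper edge of the fixed blue stop's face that looks along +y at carrier 1, on the rail's centre line, 85 mm above the bench. Rail axes. Worked in order from here, each gap is found 3 to 7 mm narrower than the 30 mm spacer when its turn comes.
- spacer: Loose gauge, about 160 g, hanging by its collar in the holder (axes as the holder's), made of a bracket (handle and white collar, 34 (x) x 64 (y) x 5 mm) and a wedge block screwed under the collar. Origin: centre of the collar's underside; z up, y across the block's thickness. The block is clamped off-centre along y by an unknown amount, up to 7 mm either way; it differs each time and keeps.
- holder: Green stand fixed to the bench (left or right of the robot, position and heading vary), 53 x 71 mm outside, 70 mm tall, with a through pocket 29 mm (x) by 47 mm (y) that takes the spacer's body; the collar rests on the rim. Origin on the bench under the pocket's centre, z up.
- holder_mouth (a point): Centre of the mouth of the holder's pocket, 70 mm above the bench; the spacer's origin lies here when it is stowed. Holder axes.
- jar: Bystander: amber jar, 52 mm diameter, 70 mm tall, origin at its foot (left or right of the robot, opposite the holder).
- reagent: Bystander: clear glass reagent bottle, 86 mm diameter, 170 mm tall, origin at its foot.
- flask: Bystander: clear conical flask, 74 mm diameter, 114 mm tall, origin at its foot.
- timer: Bystander: white digital timer, 30 x 75 x 70 mm, origin at its foot.
- filmbox: Bystander: white and green carton, 70 x 110 x 80 mm, origin at its foot.
- spatula: Bystander: steel spatula 130 mm long on a paper pad behind the rail.
- washbottle: Bystander: white wash bottle with bent spout, 60 mm diameter, 190 mm tall, origin at its foot.
- c1_near (a point): Upper edge, on the rail's centre line, of carrier 1's face towards the blue stop (85 mm above the bench). Rail axes.
- c1_far (a point): Upper edge, on the rail's centre line, of carrier 1's face away from the blue stop (85 mm above the bench). Rail axes.
- c2_near (a point): Upper edge, on the rail's centre line, of carrier 2's face towards the blue stop (85 mm above the bench). Rail axes.
- c2_far (a point): Upper edge, on the rail's centre line, of carrier 2's face away from the blue stop (85 mm above the bench). Rail axes.
- c3_near (a point): Upper edge, on the rail's centre line, of carrier 3's face towards the blue stop (85 mm above the bench). Rail axes.
- handle (a point): Middle of the spacer's black handle, 20 x 20 mm, from z = 5 to 50 mm above the collar's underside; orange stripe on the collar on the slope's side (+y). The block under it, y from its own middle: 26 mm wide in x, 30 mm thick (y -15 to +15) down to z -20; the white -y face is upright to the tip; the orange +y side slopes straight from y +15 at z -20 to y -11 at the tip, z -66.
- stop: Fixed blue stop block at the rail's -y end, 94 x 30 x 85 mm. Origin: centre of its underside, on the bench; rail axes. It does not move and is the datum of the row. The spacer's white upright face goes towards this end, against the part already set; its orange slope wedges the next carrier away. At full depth the collar meets the tops of the parts.
Mind the look-alikes: they are no part of the job. Leave any purple look-alike of the holder alone.

How it is judged:
By the outcome, as a careful person would: the job done as asked, in the order asked, and still so for the second after the job is handed in, with the robot touching nothing.
It also fails if it takes over 72 s, if anything falls off the work surface, if the arm or the gripper's body presses on something with over 40 N, if the wrist force passes 120 N, or if a joint passes its speed limit or range.

## Working session

There is one attempt and no reset: what is moved stays moved. The work goes in short steps, Python scripts to look and compute and a tool call to move; the robot and the scene stay as the last step left them, time stands still between calls to the robot, and variables do not carry over. Pictures are saved under pics/ and viewed, at most 10 in all, crops included, and the job is handed in when it is done.

Besides the shell and the picture viewer there is one more tool, called after "Call:" as name(argument=value, ...), one argument or row to a line, values as JSON. play_rows: Moves the arm, as the interface text tells. Shift numbers are shares of 0.15 m and turn numbers shares of 0.08 rad, none past 1 either way. Its arguments: {"type":"object","properties":{"rows":{"type":"array"},"squeeze":{"type":"number"}},"required":["rows"]}

```bash
ls; mkdir -p pics
python3 - <<'E'
from plant import r
import cv2,numpy as np,pickle
d={}
for n in("side","top","wrist"):
    d[n]=r.capture(n); cv2.imwrite(f"pics/{n}0.png",d[n]["image"])
    c=d[n]; print(n,c["fx"],c["cx"],c["cy"]); 
    if "R" in c: print(-np.array(c["R"]).T@c["t"])
    else: print(c["T_tool_cam"])
pickle.dump(d,open("d0.pkl","wb"))
s=r.get_state();print(s)
E
```

```text
pics
side 522.3433204952769 313.5255198398145 243.62369427349793
[-0.02391551 -0.72324036  0.80422623]
top 540.3310806229869 323.7090963463648 241.4557617654655
[ 0.38723344 -0.00340075  1.34941357]
wrist 339.27148386389393 322.20161851590547 246.7604139356195
[[ 3.82607560e-04 -9.65315718e-01 -2.61085079e-01  6.98972375e-02]
 [ 9.99999583e-01  5.85913680e-04 -7.00860748e-04  1.92087356e-04]
 [ 8.29525215e-04 -2.61084702e-01  9.65315539e-01 -1.58186487e-01]
 [ 0.00000000e+00  0.00000000e+00  0.00000000e+00  1.00000000e+00]]
{'time_s': 0.15, 'joints': array([ 8.90437633e+01,  2.05832671e+01,  6.46631285e-01, -1.33919895e-02,
       -7.01352934e+01, -1.65078997e+01]), 'qd': array([-0.08122632, -0.0998438 ,  0.04407262,  0.10022795, -0.01363741,
       -0.06259634]), 'joint_torque': array([-9.60930956e-04, -5.83274102e+01,  2.93288487e+01,  7.00126648e+00,
        8.80331470e-03, -1.08301563e-04]), 'tcp_pos': array([0.20248495, 0.64354059, 0.22583371]), 'eef_rot': array([ 1.79927458e+02, -8.36817445e-03, -1.74686896e+01]), 'contact_force': array([ 0.17948797, -0.59935166,  0.0392176 ]), 'moment': array([-0.02674334,  0.00195202, -0.01617033]), 'gripper_force': 0.0, 'gripper_width': 0.08786941738532987}
```

View pics/top0.png

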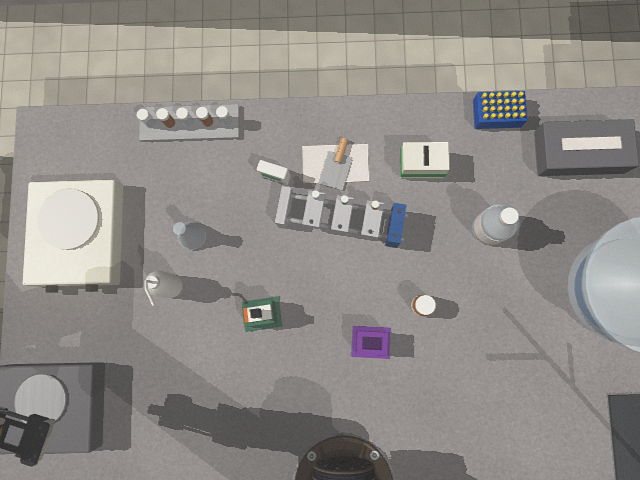

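View pics/side0.png

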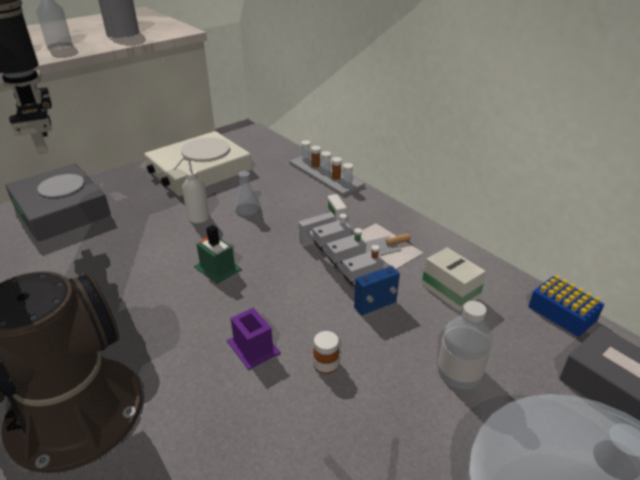

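The top view shows two candidates for the holder: the green box at (262,313), which has the black handle and white collar in it, and an empty purple box at (371,342). The green one fits the description; purple is the look-alike. The rail runs from the blue stop at (397,225) to the left, with carriers at about (374,218), (343,212) and (315,208).

```bash
cat > h.py <<'E'
import numpy as np,cv2,pickle
def ray(c,uv,z):
    R=np.array(c["R"]);t=np.array(c["t"]);o=-R.T@t
    d=R.T@np.array([(uv[0]-c["cx"])/c["fx"],(uv[1]-c["cy"])/c["fy"],1.])
    return o+d*(z-o[2])/d[2]
def wristcam(c,s):
    from scipy.spatial.transform import Rotation as Ro
    T=np.eye(4);T[:3,:3]=Ro.from_euler("xyz",s["eef_rot"],degrees=True).as_matrix();T[:3,3]=s["tcp_pos"]
    W=T@np.array(c["T_tool_cam"]);c=dict(c);c["R"]=W[:3,:3].T;c["t"]=-W[:3,:3].T@W[:3,3];return c
def proj(c,X):
    p=np.array(c["R"])@X+c["t"];return np.array([c["fx"]*p[0]/p[2]+c["cx"],c["fy"]*p[1]/p[2]+c["cy"]])
E
python3 - <<'E'
from h import *
c=pickle.load(open("d0.pkl","rb"))["top"];im=c["image"]
a=cv2.resize(im[170:345,220:420],None,fx=4,fy=3.4*4/3.4,interpolation=cv2.INTER_CUBIC)
cv2.imwrite("pics/crop.png",a[:600])
hsv=cv2.cvtColor(im,cv2.COLOR_BGR2HSV)
for n,lo,hi,z in(("blue",(105,120,60),(120,255,255),.085),("green",(55,80,20),(90,255,200),.07),("orange",(3,130,120),(18,255,255),.075)):
    m=cv2.inRange(hsv,lo,hi)
    for k in cv2.findContours(m,0,1)[0]:
        if cv2.contourArea(k)>15:
            b=cv2.minAreaRect(k);print(n,np.round(b[0],1),np.round(b[1],1),round(b[2],1),ray(c,b[0],z).round(4))
E
```

```text
blue [396.3 222.6] [13.  38.5] 9.5 [ 0.6148 -0.1424  0.085 ]
blue [499.6 109.4] [36.  52.7] 88.0 [ 0.8874 -0.4034  0.085 ]
green [417.6 171.5] [52.4 22.8] 28.5 [ 0.7419 -0.2005  0.07  ]
orange [245.3 315. ] [14.4  3.3] 82.9 [0.4055 0.2186 0.075 ]
```

View pics/crop.png

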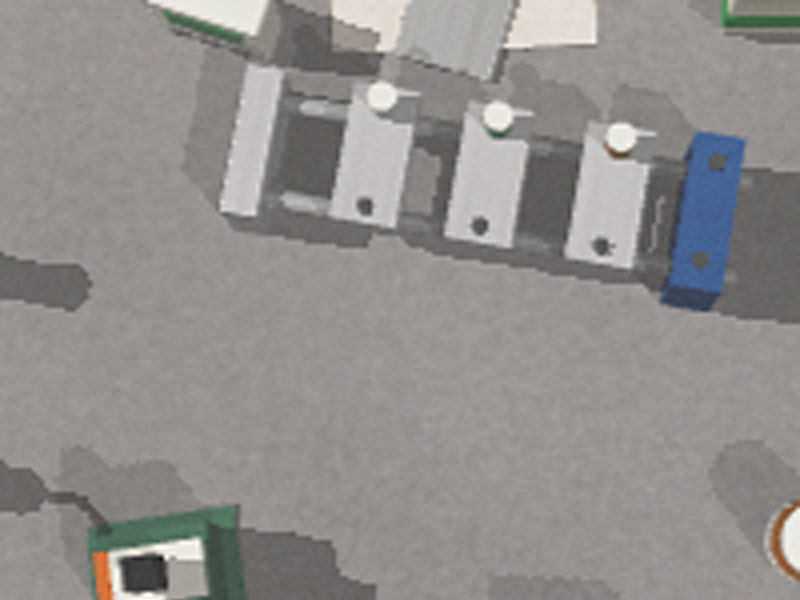

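The crop confirms it: the spacer (handle at crop (143,573), orange stripe on its left) sits in the green holder. Stop top corners are at (697,132), (745,140), (718,292) and (672,287) in the crop.

Run:
```python
from h import *
D=pickle.load(open("d0.pkl","rb"));c=D["top"]
P=lambda u,v,z:ray(c,(220+u/4,170+v/4),z)[:2]
def L(n,a,b,z):
    A,B=P(*a,z),P(*b,z);d=B-A;print(n,A.round(4),B.round(4),"len",np.linalg.norm(d).round(4),"deg",np.degrees(np.arctan2(d[1],d[0])).round(1))
L("stopface",(672,287),(697,132),.085)
L("stopback",(718,292),(745,140),.085)
L("c1near",(632,268),(650,130),.085);L("c1far",(565,258),(588,122),.085)
L("c2near",(510,247),(529,120),.085);L("c3near",(397,227),(414,100),.085)
L("vials",(621,133),(382,93),.111)
im=c["image"];hsv=cv2.cvtColor(im,cv2.COLOR_BGR2HSV)
g=cv2.inRange(hsv,(60,70,20),(95,255,255));g[:,:230]=0;g[:290]=0;g[340:]=0;g[:,300:]=0
o=cv2.inRange(hsv,(3,110,100),(18,255,255));o[:290]=0;o[:,300:]=0;k=np.argwhere(o)[:,::-1].astype(np.float32)
vx,vy,x,y=cv2.fitLine(k,2,0,.01,.01).ravel();A=ray(c,(x,y),.075);B=ray(c,(x+10*vx,y+10*vy),.075);d=B-A;print("stripe",A,np.degrees(np.arctan2(d[1],d[0])))
d=im[295:335,235:290].max(2)<40
n,l,st,ce=cv2.connectedComponentsWithStats(d.astype(np.uint8))
for i in range(1,n):
    if st[i,4]>15: print("dark",st[i],ce[i]+[235,295],ray(c,ce[i]+[235,295],.12))
print(proj(c,np.array([.42,.2,.07])))
```

```text
stopface [ 0.5693 -0.121 ] [ 0.6622 -0.1394] len 0.0946 deg -11.2
stopback [ 0.5657 -0.1479] [ 0.6565 -0.1676] len 0.093 deg -12.2
c1near [ 0.5812 -0.0979] [ 0.6641 -0.1115] len 0.084 deg -9.3
c1far [ 0.5882 -0.0586] [ 0.67   -0.0748] len 0.0834 deg -11.2
c2near [ 0.5956 -0.0263] [ 0.6722 -0.0397] len 0.0777 deg -9.9
c3near [0.6094 0.0404] [0.6863 0.0288] len 0.0778 deg -8.6
vials [ 0.6571 -0.0924] [0.6849 0.0468] len 0.1419 deg 78.7
stripe [0.40544294 0.21834692 0.075     ] -171.28686009868915
[253.50788997 308.60041213]
```

```bash
cat >> h.py <<'E'
from scipy.spatial.transform import Rotation as Ro
def plan(s,X,yaw):
    """shift in current-tool axes (units of .15 m, dx dy dz) for world target, and turn units"""
    Rm=Ro.from_euler("xyz",s["eef_rot"],degrees=True);T=Ro.from_euler("xyz",[180,0,yaw],degrees=True)
    print("slide total",(Rm.inv().apply(np.array(X)-s["tcp_pos"])/.15).round(4),"rot total",((Rm.inv()*T).as_rotvec()/.08).round(3))
E
python3 - <<'E'
from h import *
from plant import r
c=pickle.load(open("d0.pkl","rb"))["top"]
print(ray(c,(220+143/4,170+573/4),.12))
s=r.get_state();plan(s,[.41,.19,.20],8.7)
E
```

```text
[0.40815495 0.18696846 0.12      ]
slide total [2.2272 2.4687 0.1757] rot total [ 1.600e-02  2.000e-03 -5.709e+00]
```

Call:
play_rows(
  rows=[
    {"slide":[0.2,0.22,0],"delta_rot":[0,0,0],"fingers":1},
    {"slide":[0.24,0.27,0],"delta_rot":[0,0,0],"fingers":1},
    {"slide":[0.24,0.27,0],"delta_rot":[0,0,0],"fingers":1},
    {"slide":[0.24,0.27,0],"delta_rot":[0,0,0],"fingers":1},
    {"slide":[0.24,0.27,0],"delta_rot":[0,0,0],"fingers":1},
    {"slide":[0.24,0.27,0],"delta_rot":[0,0,0],"fingers":1},
    {"slide":[0.24,0.27,0],"delta_rot":[0,0,0],"fingers":1},
    {"slide":[0.24,0.27,0],"delta_rot":[0,0,0],"fingers":1},
  ],
)

```text
time_s: 1.15
tcp_pos: [0.3769, 0.2556, 0.2266]
eef_rot: [-180.0, -0.0, -17.4]
contact_force: [1.1, 1.1, 0.4]
gripper_width: 0.0876
gripper_force: 0.0
```

Call:
play_rows(
  rows=[
    {"slide":[0.2,0.22,0],"delta_rot":[0,0,0],"fingers":1},
    {"slide":[0.15,0.13,0.05],"delta_rot":[0,0,0],"fingers":1},
    {"slide":[0,0,0],"delta_rot":[0,0,-0.95],"fingers":1},
    {"slide":[0,0,0],"delta_rot":[0,0,-0.95],"fingers":1},
    {"slide":[0,0,0],"delta_rot":[0,0,-0.95],"fingers":1},
    {"slide":[0,0,0],"delta_rot":[0,0,-0.95],"fingers":1},
    {"slide":[0,0,0],"delta_rot":[0,0,-0.95],"fingers":1},
    {"slide":[0,0,0],"delta_rot":[0,0,-0.95],"fingers":1},
  ],
)

```text
time_s: 2.15
tcp_pos: [0.4108, 0.1913, 0.2189]
eef_rot: [180.0, 0.0, 8.8]
contact_force: [1.2, -0.5, -0.2]
gripper_width: 0.0875
gripper_force: 0.0
```

Run:
```python
from h import *
from plant import r
s=r.get_state();c=wristcam(r.capture("wrist"),s);pickle.dump(c,open("w1.pkl","wb"))
cv2.imwrite("pics/w1.png",c["image"]);print(s["tcp_pos"],s["eef_rot"],s["time_s"]);plan(s,[.41,.19,.20],8.7)
print("expect handle top",proj(c,np.array([.41,.19,.12])))
```

```text
[0.41075863 0.19134993 0.21894   ] [1.79995598e+02 1.51677511e-02 8.80313914e+00] 2.15
slide total [-0.0063  0.0081  0.1263] rot total [0.001 0.003 0.023]
expect handle top [323.86459156 248.38832045]
```

View pics/w1.png

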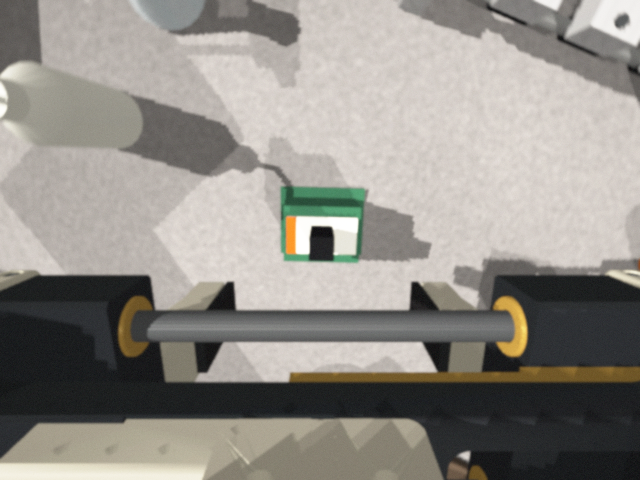

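The handle is the dark square at (321,245); the collar spans (285,216) to (358,256), with the orange stripe on the left.

Run:
```python
from h import *
c=pickle.load(open("w1.pkl","rb"));im=c["image"]
g=im.max(2); sub=im[205:270,275:370]
hsv=cv2.cvtColor(im,cv2.COLOR_BGR2HSV)
green=cv2.inRange(hsv,(55,90,20),(95,255,255))
full=np.zeros_like(green);full[180:270,270:375]=255
dk=((g<45)&(full>0)).astype(np.uint8);n,l,st,ce=cv2.connectedComponentsWithStats(dk)
for i in range(1,n):
    if st[i,4]>60: print("dark",st[i],ce[i])
col=(((hsv[:,:,1]<60)|(cv2.inRange(hsv,(3,110,100),(20,255,255))>0))&(g>100)).astype(np.uint8)
col[:212]=0;col[258:]=0;col[:,:283]=0;col[:,361:]=0
k=max(cv2.findContours(col,0,1)[0],key=cv2.contourArea);b=cv2.minAreaRect(k);q=cv2.boxPoints(b)
W=np.array([ray(c,p,.075)[:2] for p in q]);print(q.round(1),W.round(4),W.mean(0),np.linalg.norm(W-np.roll(W,1,0),axis=1))
for i in range(4):
    d=W[i]-W[i-1];print(np.degrees(np.arctan2(d[1],d[0])))
```

```text
dark [310 227  23  33 645] [321.07286822 243.19069767]
[[285.1 253.8]
 [286.1 214.6]
 [358.3 216.4]
 [357.4 255.6]] [[0.3871 0.2227]
 [0.4237 0.2264]
 [0.432  0.1618]
 [0.3957 0.1561]] [0.40962689 0.19174516] [0.06711855 0.03675918 0.06507427 0.03680634]
97.34650940844341
5.816694021869754
-82.61395127076591
-170.99861238263574
```

Call:
play_rows(
  rows=[
    {"slide":[-0.006,0,0.1],"delta_rot":[0,0,0.3],"fingers":1},
    {"slide":[0,0,0.27],"delta_rot":[0,0,0],"fingers":1},
    {"slide":[0,0,0.27],"delta_rot":[0,0,0],"fingers":1},
    {"slide":[0,0,0.2],"delta_rot":[0,0,0],"fingers":1},
    {"slide":[0,0,0.08],"delta_rot":[0,0,0],"fingers":1},
    {"slide":[0,0,0],"delta_rot":[0,0,0],"fingers":-1},
    {"slide":[0,0,0],"delta_rot":[0,0,0],"fingers":-1},
    {"slide":[0,0,0],"delta_rot":[0,0,0],"fingers":-1},
  ],
  squeeze=20,
)

```text
time_s: 3.2
tcp_pos: [0.4106, 0.1919, 0.0821]
eef_rot: [-179.9, -0.1, 7.3]
contact_force: [0.4, -0.1, -0.4]
gripper_width: 0.0633
gripper_force: 0.0
```

Call:
play_rows(
  rows=[
    {"slide":[0,0,0],"delta_rot":[0,0,0],"fingers":-1},
    {"slide":[0,0,0],"delta_rot":[0,0,0],"fingers":-1},
    {"slide":[0,0,0],"delta_rot":[0,0,0],"fingers":-1},
  ],
  squeeze=45,
)

```text
time_s: 3.58
tcp_pos: [0.4101, 0.1914, 0.0812]
eef_rot: [-180.0, -0.0, 7.3]
contact_force: [-0.1, 0.2, 0.3]
gripper_width: 0.0331
gripper_force: 0.0
```

Call:
play_rows(
  rows=[
    {"slide":[0,0,0],"delta_rot":[0,0,0],"fingers":-1},
    {"slide":[0,0,0],"delta_rot":[0,0,0],"fingers":-1},
    {"slide":[0,0,0],"delta_rot":[0,0,0],"fingers":-1},
    {"slide":[0,0,0],"delta_rot":[0,0,0],"fingers":-1},
  ],
)

```text
time_s: 4.08
tcp_pos: [0.4101, 0.1914, 0.0811]
eef_rot: [-180.0, -0.0, 7.3]
contact_force: [-0.2, 0.8, 0.2]
gripper_width: 0.0197
gripper_force: 45.0
```

Call:
play_rows(
  rows=[
    {"slide":[0,0,-0.07],"delta_rot":[0,0,0],"fingers":-1},
    {"slide":[0,0,-0.2],"delta_rot":[0,0,0],"fingers":-1},
    {"slide":[0,0,-0.2],"delta_rot":[0,0,0],"fingers":-1},
    {"slide":[0,0,-0.2],"delta_rot":[0,0,0],"fingers":-1},
    {"slide":[0,0,-0.2],"delta_rot":[0,0,0],"fingers":-1},
    {"slide":[0,0,-0.05],"delta_rot":[0,0,0],"fingers":-1},
    {"slide":[0,0,0],"delta_rot":[0,0,0],"fingers":-1},
  ],
)

```text
time_s: 4.95
tcp_pos: [0.4098, 0.1913, 0.2191]
eef_rot: [-180.0, -0.0, 7.3]
contact_force: [-1.0, 0.6, -1.6]
gripper_width: 0.0201
gripper_force: 45.0
```

Run:
```python
from h import *
from plant import r
s=r.get_state();c=wristcam(r.capture("wrist"),s);pickle.dump((c,s),open("w2.pkl","wb"))
a=c["image"][130:330,200:440];cv2.imwrite("pics/w2.png",cv2.resize(a,None,fx=3,fy=3,interpolation=2));print(s["tcp_pos"],s["eef_rot"],s["contact_force"],s["gripper_width"])
# rail yaw -11: stop face centre estimates
plan(s,[.632,-.105,.21],-11)
```

```text
[0.4098244  0.19127975 0.21907638] [-1.79963584e+02 -9.61504303e-03  7.27344097e+00] [-0.97624505  0.60929853 -1.60297734] 0.020053007559547985
slide total [1.2192 2.1469 0.0593] rot total [-8.000e-03 -1.000e-03  3.987e+00]
```

View pics/w2.png

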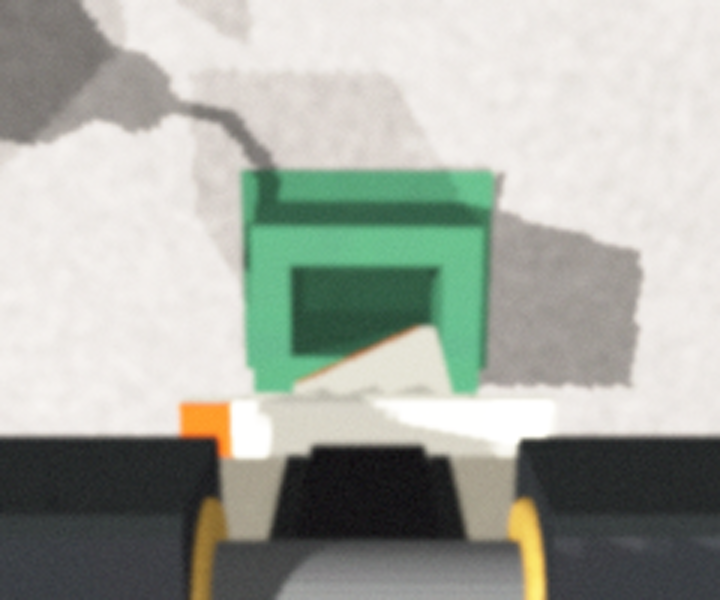

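Collar's front edge runs from crop (181,402) to (555,402). The wedge tip is at (415..437,326), with the white face on the right, leading up to (452,392).

Run:
```python
from h import *
c,s=pickle.load(open("w2.pkl","rb"));T=np.array(c["T_tool_cam"])
def P(u,v,z):
    u=200+u/3;v=130+v/3
    d=T[:3,:3]@[(u-c["cx"])/c["fx"],(v-c["cy"])/c["fy"],1];o=T[:3,3];return ((o+d*(z-o[2])/d[2])*1000).round(1)
for n,a in dict(cl=(181,402,.006),cr=(555,402,.006),tipR=(437,326,.077),tipL=(415,329,.077),faceR=(452,392,.042)).items(): print(n,P(*a))
```

```text
cl [ 16.4 -31.5   6. ]
cr [16.4 31.9  6. ]
tipR [12.3 16.7 77. ]
tipL [11.6 11.4 77. ]
faceR [ 6.9 17.5 42. ]
```

Call:
play_rows(
  rows=[
    {"slide":[0.08,0.15,0],"delta_rot":[0,0,0],"fingers":-1},
    {"slide":[0.16,0.31,0],"delta_rot":[0,0,0],"fingers":-1},
    {"slide":[0.16,0.31,0],"delta_rot":[0,0,0],"fingers":-1},
    {"slide":[0.16,0.31,0],"delta_rot":[0,0,0],"fingers":-1},
    {"slide":[0.16,0.31,0],"delta_rot":[0,0,0],"fingers":-1},
    {"slide":[0.16,0.31,0],"delta_rot":[0,0,0],"fingers":-1},
    {"slide":[0.16,0.31,0],"delta_rot":[0,0,0],"fingers":-1},
    {"slide":[0.09,0.16,0],"delta_rot":[0,0,0],"fingers":-1},
  ],
)

```text
time_s: 6.0
tcp_pos: [0.6196, -0.1123, 0.2164]
eef_rot: [-180.0, 0.2, 7.2]
contact_force: [-0.5, 1.3, -1.5]
gripper_width: 0.02
gripper_force: 45.0
```

Call:
play_rows(
  rows=[
    {"slide":[0,0,0],"delta_rot":[0,0,0.8],"fingers":-1},
    {"slide":[0,0,0],"delta_rot":[0,0,0.8],"fingers":-1},
    {"slide":[0,0,0],"delta_rot":[0,0,0.8],"fingers":-1},
    {"slide":[0,0,0],"delta_rot":[0,0,0.8],"fingers":-1},
    {"slide":[0,0,0],"delta_rot":[0,0,0.8],"fingers":-1},
    {"slide":[0,0,0],"delta_rot":[0,0,0],"fingers":-1},
  ],
)

```text
time_s: 6.75
tcp_pos: [0.6188, -0.11, 0.2172]
eef_rot: [180.0, 0.2, -11.0]
contact_force: [0.0, -0.1, -1.4]
gripper_width: 0.02
gripper_force: 45.0
```

Run:
```python
from h import *
from plant import r
s=r.get_state();c=wristcam(r.capture("wrist"),s);pickle.dump((c,s),open("w3.pkl","wb"))
a=c["image"][30:330,120:520];cv2.imwrite("pics/w3.png",cv2.resize(a,None,fx=2,fy=2,interpolation=2));print(s["tcp_pos"],s["eef_rot"],s["contact_force"],s["gripper_width"])
```

```text
[ 0.61877288 -0.11000271  0.21723433] [ 1.79965161e+02  1.62649300e-01 -1.10320700e+01] [ 0.0017412  -0.11450409 -1.411438  ] 0.019982201497531993
```

View pics/w3.png

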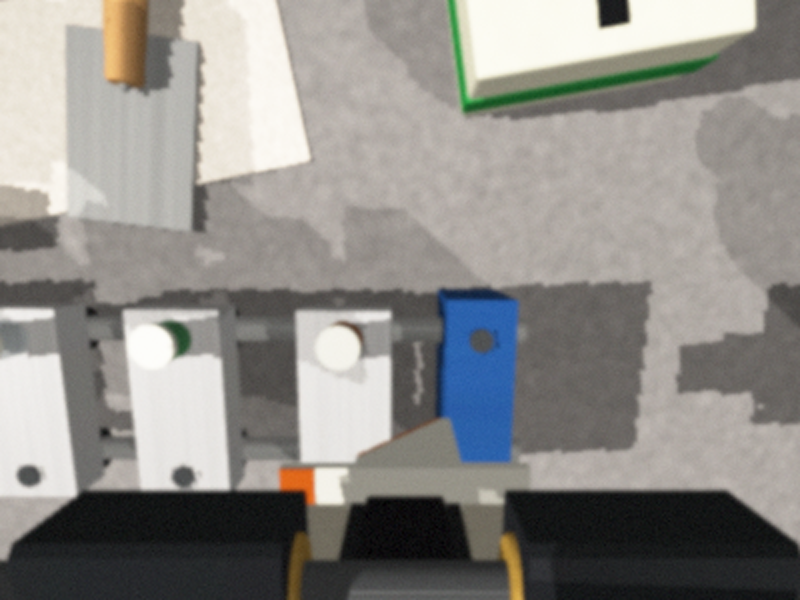

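Wrist view over gap 1: the stop's face edge is at x≈440 (y 298–450), c1's near edge x≈391 with its back edge at y≈310, and the vial at (338,345). Tool and rail look nearly parallel.

Run:
```python
from h import *
c,s=pickle.load(open("w3.pkl","rb"));T=np.array(c["T_tool_cam"]);zt=s["tcp_pos"][2]-.085
def P(u,v,z=zt):
    d=T[:3,:3]@[(u-c["cx"])/c["fx"],(v-c["cy"])/c["fy"],1];o=T[:3,3];return ((o+d*(z-o[2])/d[2])*1000)
im=c["image"].astype(float);hsv=cv2.cvtColor(c["image"],cv2.COLOR_BGR2HSV)
b=cv2.inRange(hsv,(100,110,60),(125,255,255))
def fit(n,pts):
    Q=np.array([P(*p) for p in pts]);
    for _ in range(2):
        k=np.polyfit(Q[:,0],Q[:,1],1);e=np.abs(Q[:,1]-np.polyval(k,Q[:,0]));Q=Q[e<max(2*e.std(),.5)]
    print(n,"y at x=0..40:",np.polyval(k,[0,20,40]).round(1),"deg",np.degrees(np.arctan(k[0])).round(2),len(Q))
rows=range(187,235)
fit("stop face",[(np.argmax(b[v]>0)-.5,v) for v in rows])
g=cv2.GaussianBlur(cv2.cvtColor(c["image"],7-1),(3,3),0).astype(float)
def edge(n,x0,x1,rows,sgn):
    fit(n,[(x0+np.argmax(sgn*np.diff(g[v,x0:x1]))+.5,v) for v in rows])
edge("c1 near",306,328,range(190,255),-1);edge("c1 far",260,275,range(210,255),1)
edge("c2 near",222,240,range(190,260),-1);edge("c2 far",178,198,range(210,260),1)
# back edge of c1/c2 x=+42
for n,u0,u1 in(("c1",272,312),("c2",186,226)):
    q=[P(u,180+np.argmax(np.diff(g[180:192,u]))+.5) for u in range(u0,u1,2)];q=np.array(q);k=np.polyfit(q[:,1],q[:,0],1);print(n,"back x",np.median(q[:,0]),"slope deg",np.degrees(np.arctan(k[0])))
print("vial1 ",P(120+338/2,30+345/2,s["tcp_pos"][2]-.111))
```

```text
stop face y at x=0..40: [13.2 14.4 15.6] deg 3.43 26
c1 near y at x=0..40: [-6.1 -6.1 -6.2] deg -0.17 51
c1 far y at x=0..40: [-47.  -47.1 -47.2] deg -0.21 43
c2 near y at x=0..40: [-79.4 -79.3 -79.3] deg 0.04 63
c2 far y at x=0..40: [-120.  -119.9 -119.8] deg 0.32 49
c1 back x 45.83236996079738 slope deg 0.11219559014411658
c2 back x 45.79994049733516 slope deg 0.02617268270802335
vial1  [ 34.1295762  -25.93461315 106.23433002]
```

Call:
play_rows(
  rows=[
    {"slide":[0.027,0,0],"delta_rot":[0,0,0],"fingers":-1},
    {"slide":[0,0,0.12],"delta_rot":[0,0,0],"fingers":-1},
    {"slide":[0,0,0.15],"delta_rot":[0,0,0],"fingers":-1},
    {"slide":[0,0,0.15],"delta_rot":[0,0,0],"fingers":-1},
    {"slide":[0,0,0.11],"delta_rot":[0,0,0],"fingers":-1},
    {"slide":[0,0,0],"delta_rot":[0,0,0],"fingers":-1},
    {"slide":[0,0,0],"delta_rot":[0,0,0],"fingers":-1},
    {"slide":[0,0,0],"delta_rot":[0,0,0],"fingers":-1},
  ],
)

```text
time_s: 7.8
tcp_pos: [0.6241, -0.1108, 0.1406]
eef_rot: [-180.0, -0.1, -11.0]
contact_force: [-0.7, 0.1, -2.2]
gripper_width: 0.0197
gripper_force: 45.0
```

Call:
play_rows(
  rows=[
    {"slide":[0,0.005,0],"delta_rot":[0,0,0],"fingers":-1},
    {"slide":[0,0.005,0],"delta_rot":[0,0,0],"fingers":-1},
    {"slide":[0,0,0],"delta_rot":[0,0,0],"fingers":-1},
    {"slide":[0,0,0],"delta_rot":[0,0,0],"fingers":-1},
  ],
)

```text
time_s: 8.3
tcp_pos: [0.6231, -0.1123, 0.1396]
eef_rot: [-180.0, -0.0, -11.0]
contact_force: [-0.6, 1.0, -2.7]
gripper_width: 0.0201
gripper_force: 45.0
```

Run:
```python
from h import *
from plant import r
s=r.get_state();print(s["tcp_pos"],s["eef_rot"],s["contact_force"],s["moment"],s["gripper_width"])
c=wristcam(r.capture("wrist"),s);pickle.dump((c,s),open("w4.pkl","wb"))
a=c["image"][130:330,200:440];cv2.imwrite("pics/w4.png",cv2.resize(a,None,fx=3,fy=3,interpolation=2))
```

```text
[ 0.62313146 -0.11226439  0.13959045] [-1.79998201e+02 -3.67674434e-04 -1.10475000e+01] [-0.63050007  0.97402236 -2.71536311] [ 0.00863058 -0.02417253 -0.02720727] 0.020111306805998284
```

View pics/w4.png

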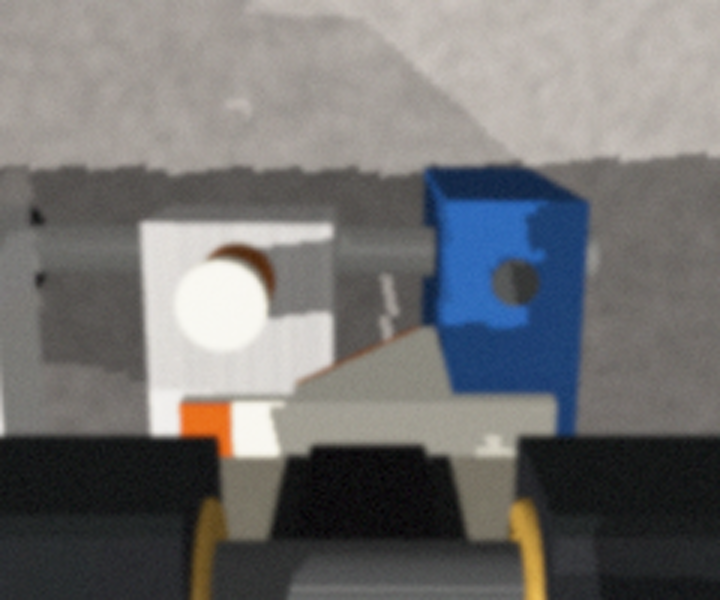

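The stop's top edge is at crop x≈438, right next to the wedge's white face (tip at 437,325). c1's near edge is at x≈334. Now I'll probe toward the stop in small steps.

```bash
cat > f.py <<'E'
from plant import r
import numpy as np
from scipy.spatial.transform import Rotation as Ro
F=[];P=[];M=[];Y=[]
for i in range(6):
    s=r.get_state();F.append(s["contact_force"]);P.append(s["tcp_pos"]);M.append(s["moment"]);Y.append(s["eef_rot"][2]);r.capture("top")
yw=np.radians(-11.03);R=np.array([[np.cos(yw),np.sin(yw),0],[np.sin(yw),-np.cos(yw),0],[0,0,-1]]).T
# rail-tool axes: x, y (towards stop), z down
F=np.array(F);P=np.array(P)
print("t",s["time_s"],"P mm (x, to-stop, world z)",((R.T@P.mean(0))*[1000,1000,-1000]).round(2),"F tool",(R.T@F.mean(0)).round(2),"sd",F.std(0).round(2),"M",(R.T@np.mean(M,0)).round(3),"yaw",np.mean(Y).round(2),"w",s["gripper_width"])
E
python3 f.py
```

```text
t 8.6 P mm (x, to-stop, world z) [633.1   -9.03 139.54] F tool [-0.04  0.21  1.86] sd [0.42 0.41 0.56] M [-0.028  0.02  -0.02 ] yaw -11.05 w 0.01992607717852388
```

Call:
play_rows(
  rows=[
    {"slide":[0,0.005,0],"delta_rot":[0,0,0],"fingers":-1},
    {"slide":[0,0,0],"delta_rot":[0,0,0],"fingers":-1},
  ],
)

```text
time_s: 8.9
tcp_pos: [0.6231, -0.1126, 0.1395]
eef_rot: [-180.0, -0.0, -11.1]
contact_force: [-0.1, 2.2, -1.8]
gripper_width: 0.02
gripper_force: 45.0
```

```bash
python3 f.py
```

```text
t 9.15 P mm (x, to-stop, world z) [633.17  -8.66 139.56] F tool [-0.56 -3.44  1.47] sd [0.45 0.82 0.42] M [ 1.422 -0.141  0.063] yaw -11.05 w 0.020082114543984574
```

Contact with the stop shows 3.4 N, and compliance is about 9 N/mm. Next I descend in gap 1.

Call:
play_rows(
  rows=[
    {"slide":[0,0,0.02],"delta_rot":[0,0,0],"fingers":-1},
    {"slide":[0,0,0.02],"delta_rot":[0,0,0],"fingers":-1},
    {"slide":[0,0,0.015],"delta_rot":[0,0,0],"fingers":-1},
    {"slide":[0,0,0.015],"delta_rot":[0,0,0],"fingers":-1},
    {"slide":[0,0,0.015],"delta_rot":[0,0,0],"fingers":-1},
    {"slide":[0,0,0.015],"delta_rot":[0,0,0],"fingers":-1},
    {"slide":[0,0,0.015],"delta_rot":[0,0,0],"fingers":-1},
  ],
)

```text
time_s: 10.07
tcp_pos: [0.6241, -0.1129, 0.1232]
eef_rot: [-180.0, -0.1, -11.0]
contact_force: [0.5, 5.9, 4.8]
gripper_width: 0.0191
gripper_force: 45.0
```

```bash
python3 f.py
```

```text
t 10.325 P mm (x, to-stop, world z) [634.1   -8.63 123.  ] F tool [ 0.48 -4.91 -2.28] sd [0.65 0.7  1.16] M [2.164 0.221 0.074] yaw -11.03 w 0.019667545775016806
```

Call:
play_rows(
  rows=[
    {"slide":[0,0,0.012],"delta_rot":[0,0,0],"fingers":-1},
    {"slide":[0,0,0.012],"delta_rot":[0,0,0],"fingers":-1},
    {"slide":[0,0,0.012],"delta_rot":[0,0,0],"fingers":-1},
    {"slide":[0,0,0.012],"delta_rot":[0,0,0],"fingers":-1},
    {"slide":[0,0,0.012],"delta_rot":[0,0,0],"fingers":-1},
  ],
)

```text
time_s: 11.0
tcp_pos: [0.624, -0.1128, 0.114]
eef_rot: [-180.0, -0.1, -11.0]
contact_force: [2.1, 5.1, 0.7]
gripper_width: 0.0196
gripper_force: 45.0
```

```bash
python3 f.py
```

```text
t 11.25 P mm (x, to-stop, world z) [633.91  -8.68 113.63] F tool [ 1.04 -5.56 -0.21] sd [0.33 0.33 0.31] M [2.242 0.35  0.092] yaw -11.03 w 0.01988639396245242
```

Call:
play_rows(
  rows=[
    {"slide":[0,0,0.015],"delta_rot":[0,0,0],"fingers":-1},
    {"slide":[0,0,0.015],"delta_rot":[0,0,0],"fingers":-1},
    {"slide":[0,0,0.015],"delta_rot":[0,0,0],"fingers":-1},
    {"slide":[0,0,0.015],"delta_rot":[0,0,0],"fingers":-1},
    {"slide":[0,0,0.015],"delta_rot":[0,0,0],"fingers":-1},
    {"slide":[0,0,0.015],"delta_rot":[0,0,0],"fingers":-1},
    {"slide":[0,0,0.01],"delta_rot":[0,0,0],"fingers":-1},
  ],
)

```text
time_s: 12.18
tcp_pos: [0.6237, -0.1127, 0.0985]
eef_rot: [-180.0, -0.1, -11.0]
contact_force: [0.3, 5.7, 1.4]
gripper_width: 0.0198
gripper_force: 45.0
```

```bash
python3 f.py
```

```text
t 12.425 P mm (x, to-stop, world z) [633.67  -8.74  98.42] F tool [ 0.51 -6.06  0.05] sd [0.9  0.67 0.79] M [2.355 0.177 0.148] yaw -11.04 w 0.01948081808697852
```

Call:
play_rows(
  rows=[
    {"slide":[0,0,0.006],"delta_rot":[0,0,0],"fingers":-1},
    {"slide":[0,0,0.005],"delta_rot":[0,0,0],"fingers":-1},
    {"slide":[0,0,0],"delta_rot":[0,0,0],"fingers":-1},
    {"slide":[0,0,0],"delta_rot":[0,0,0],"fingers":-1},
  ],
)

```text
time_s: 12.98
tcp_pos: [0.6237, -0.1127, 0.0969]
eef_rot: [-180.0, -0.1, -11.0]
contact_force: [0.8, 6.2, 0.1]
gripper_width: 0.0197
gripper_force: 45.0
```

```bash
python3 f.py
```

```text
t 13.225 P mm (x, to-stop, world z) [633.71  -8.75  96.91] F tool [ 0.39 -6.14 -0.46] sd [0.47 0.47 0.39] M [2.379 0.091 0.134] yaw -11.04 w 0.01968365369885507
```

Call:
play_rows(
  rows=[
    {"slide":[0,-0.003,0.005],"delta_rot":[0,0,0],"fingers":-1},
    {"slide":[0,0,0],"delta_rot":[0,0,0],"fingers":-1},
    {"slide":[0,0,0],"delta_rot":[0,0,0],"fingers":-1},
  ],
)

```text
time_s: 13.65
tcp_pos: [0.6236, -0.1126, 0.0962]
eef_rot: [-180.0, -0.1, -11.0]
contact_force: [2.5, 5.0, 2.1]
gripper_width: 0.0201
gripper_force: 45.0
```

```bash
python3 f.py
```

```text
t 13.9 P mm (x, to-stop, world z) [633.57  -8.79  96.14] F tool [ 1.78 -4.83 -1.  ] sd [0.53 0.51 0.56] M [1.734 0.683 0.111] yaw -11.04 w 0.01972754127925513
```

Call:
play_rows(
  rows=[
    {"slide":[0,0,-0.03],"delta_rot":[0,0,0],"fingers":-1},
    {"slide":[0,0,-0.1],"delta_rot":[0,0,0],"fingers":-1},
    {"slide":[0,0,-0.15],"delta_rot":[0,0,0],"fingers":-1},
    {"slide":[0,0,-0.17],"delta_rot":[0,0,0],"fingers":-1},
    {"slide":[0,0,-0.15],"delta_rot":[0,0,0],"fingers":-1},
    {"slide":[0,0,0],"delta_rot":[0,0,0],"fingers":-1},
    {"slide":[0,0,0],"delta_rot":[0,0,0],"fingers":-1},
  ],
)

```text
time_s: 14.82
tcp_pos: [0.6218, -0.113, 0.1845]
eef_rot: [180.0, 0.2, -11.1]
contact_force: [-0.2, -0.2, -1.5]
gripper_width: 0.0195
gripper_force: 45.0
```

```bash
python3 f.py
```

```text
t 15.075 P mm (x, to-stop, world z) [632.21  -8.29 184.54] F tool [0.13 0.01 1.71] sd [0.22 0.13 0.28] M [-0.024  0.023  0.012] yaw -11.07 w 0.020057909050004815
```

Call:
play_rows(
  rows=[
    {"slide":[0,-0.1,0],"delta_rot":[0,0,0],"fingers":-1},
    {"slide":[0,-0.2,0],"delta_rot":[0,0,0],"fingers":-1},
    {"slide":[0,-0.15,0],"delta_rot":[0,0,0],"fingers":-1},
    {"slide":[0,-0.036,0],"delta_rot":[0,0,0],"fingers":-1},
    {"slide":[0,0,0],"delta_rot":[0,0,0],"fingers":-1},
    {"slide":[0,0,0],"delta_rot":[0,0,0],"fingers":-1},
  ],
)

```text
time_s: 15.88
tcp_pos: [0.6369, -0.0414, 0.1859]
eef_rot: [180.0, 0.0, -11.1]
contact_force: [0.0, -0.4, -1.6]
gripper_width: 0.0198
gripper_force: 45.0
```

```bash
python3 f.py
python3 - <<'E'
from h import *
from plant import r
s=r.get_state();c=r.capture("wrist");pickle.dump((c,s),open("w5.pkl","wb"))
a=c["image"][130:330,200:467];cv2.imwrite("pics/w5.png",cv2.resize(a,None,fx=3,fy=3,interpolation=2))
E
```

```text
t 16.125 P mm (x, to-stop, world z) [633.12 -81.09 185.94] F tool [-0.06  0.08  1.64] sd [0.33 0.63 0.39] M [-0.03   0.024  0.003] yaw -11.08 w 0.020026782290977953
```

View pics/w5.png

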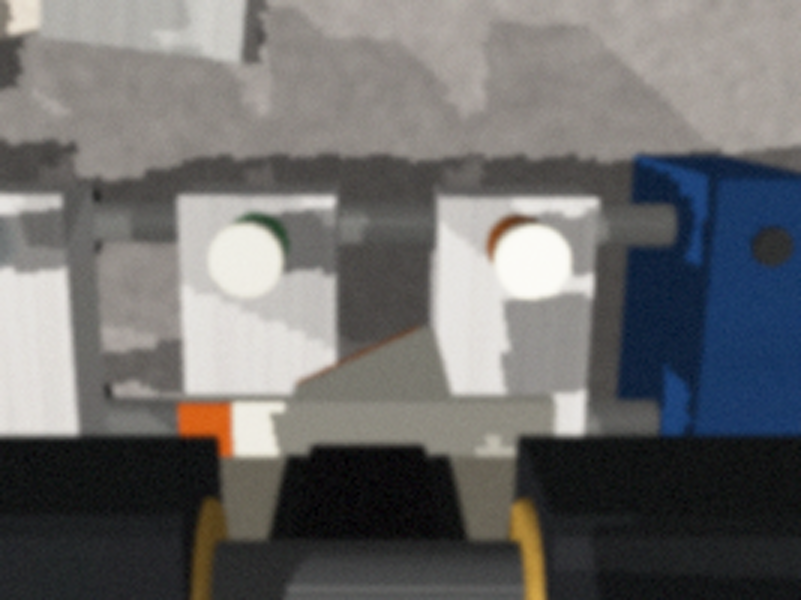

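Gap 2 looks about 25 mm wide: c1's far edge is at crop x≈436 and c2's near edge at ≈337, with the wedge centred between. Descending.

Call:
play_rows(
  rows=[
    {"slide":[0,0,0.06],"delta_rot":[0,0,0],"fingers":-1},
    {"slide":[0,0,0.12],"delta_rot":[0,0,0],"fingers":-1},
    {"slide":[0,0,0.1],"delta_rot":[0,0,0],"fingers":-1},
    {"slide":[0,0,0.033],"delta_rot":[0,0,0],"fingers":-1},
    {"slide":[0,0.009,0],"delta_rot":[0,0,0],"fingers":-1},
    {"slide":[0,0,0],"delta_rot":[0,0,0],"fingers":-1},
    {"slide":[0,0,0],"delta_rot":[0,0,0],"fingers":-1},
  ],
)

```text
time_s: 17.1
tcp_pos: [0.6372, -0.0423, 0.1396]
eef_rot: [-180.0, -0.1, -11.0]
contact_force: [0.8, -0.1, -1.5]
gripper_width: 0.02
gripper_force: 45.0
```

```bash
python3 f.py
```

```text
t 17.35 P mm (x, to-stop, world z) [633.32 -80.35 139.4 ] F tool [ 0.23 -0.19  1.45] sd [0.78 0.29 0.12] M [-0.011 -0.002  0.013] yaw -11.05 w 0.019686176068438144
```

Call:
play_rows(
  rows=[
    {"slide":[0,0.007,0],"delta_rot":[0,0,0],"fingers":-1},
    {"slide":[0,0,0],"delta_rot":[0,0,0],"fingers":-1},
  ],
)

```text
time_s: 17.65
tcp_pos: [0.6366, -0.0435, 0.139]
eef_rot: [180.0, 0.0, -11.1]
contact_force: [-0.4, -1.2, -2.4]
gripper_width: 0.0201
gripper_force: 45.0
```

```bash
python3 f.py
```

```text
t 17.9 P mm (x, to-stop, world z) [633.13 -79.19 138.95] F tool [-0.    0.35  1.89] sd [0.57 0.63 0.51] M [-0.015 -0.01   0.005] yaw -11.05 w 0.019755161744641935
```

Call:
play_rows(
  rows=[
    {"slide":[0,0.002,0],"delta_rot":[0,0,0],"fingers":-1},
    {"slide":[0,0,0],"delta_rot":[0,0,0],"fingers":-1},
  ],
)

```text
time_s: 18.2
tcp_pos: [0.6366, -0.0436, 0.1389]
eef_rot: [-180.0, -0.0, -11.0]
contact_force: [-0.3, -0.2, -1.5]
gripper_width: 0.0196
gripper_force: 45.0
```

```bash
python3 f.py
```

```text
t 18.45 P mm (x, to-stop, world z) [633.14 -78.96 138.95] F tool [0.39 0.01 1.88] sd [0.41 0.41 0.42] M [ 0.078  0.001 -0.015] yaw -11.05 w 0.0193302222454429
```

Contact with c1 begins at −78.96, exactly 70 mm from gap 1's −8.96. I'll descend to just above slope contact.

Call:
play_rows(
  rows=[
    {"slide":[0,0,0.02],"delta_rot":[0,0,0],"fingers":-1},
    {"slide":[0,0,0.02],"delta_rot":[0,0,0],"fingers":-1},
    {"slide":[0,0,0.02],"delta_rot":[0,0,0],"fingers":-1},
    {"slide":[0,0,0.01],"delta_rot":[0,0,0],"fingers":-1},
    {"slide":[0,0,0],"delta_rot":[0,0,0],"fingers":-1},
  ],
)

```text
time_s: 19.12
tcp_pos: [0.6365, -0.0436, 0.1283]
eef_rot: [180.0, 0.0, -11.0]
contact_force: [-0.2, 0.1, -1.5]
gripper_width: 0.0195
gripper_force: 45.0
```

```bash
python3 f.py
```

```text
t 19.375 P mm (x, to-stop, world z) [633.15 -78.96 128.48] F tool [ 0.03 -0.41  1.82] sd [0.26 0.6  0.43] M [0.185 0.014 0.016] yaw -11.04 w 0.019953151287655135
```

Call:
play_rows(
  rows=[
    {"slide":[0,-0.002,0],"delta_rot":[0,0,0],"fingers":-1},
    {"slide":[0,0,0.01],"delta_rot":[0,0,0],"fingers":-1},
    {"slide":[0,0,0.01],"delta_rot":[0,0,0],"fingers":-1},
    {"slide":[0,0,0.01],"delta_rot":[0,0,0],"fingers":-1},
    {"slide":[0,0,0.01],"delta_rot":[0,0,0],"fingers":-1},
  ],
)

```text
time_s: 20.05
tcp_pos: [0.6366, -0.0434, 0.1223]
eef_rot: [180.0, 0.0, -11.0]
contact_force: [0.1, -0.5, -2.4]
gripper_width: 0.0198
gripper_force: 45.0
```

```bash
python3 f.py
```

```text
t 20.3 P mm (x, to-stop, world z) [633.08 -79.17 122.31] F tool [0.09 0.23 1.73] sd [0.6  0.51 0.6 ] M [-0.075  0.022 -0.007] yaw -11.05 w 0.020062681938971295
```

Call:
play_rows(
  rows=[
    {"slide":[0,0,0.01],"delta_rot":[0,0,0],"fingers":-1},
    {"slide":[0,0,0.01],"delta_rot":[0,0,0],"fingers":-1},
  ],
)

```text
time_s: 20.6
tcp_pos: [0.637, -0.0437, 0.1201]
eef_rot: [180.0, -0.1, -11.0]
contact_force: [-1.0, -2.4, 3.8]
gripper_width: 0.0203
gripper_force: 45.0
```

```bash
python3 f.py
```

```text
t 20.85 P mm (x, to-stop, world z) [633.57 -79.   119.92] F tool [ 0.26  2.76 -2.42] sd [0.6  0.4  0.68] M [-1.089  0.26   0.043] yaw -11.04 w 0.019664722335178523
```

Call:
play_rows(
  rows=[
    {"slide":[0,0,0.01],"delta_rot":[0,0,0],"fingers":-1},
    {"slide":[0,0,0.01],"delta_rot":[0,0,0],"fingers":-1},
  ],
)

```text
time_s: 21.15
tcp_pos: [0.6364, -0.0436, 0.1163]
eef_rot: [180.0, 0.0, -11.0]
contact_force: [-1.1, -4.2, 3.2]
gripper_width: 0.0201
gripper_force: 45.0
```

```bash
python3 f.py
```

```text
t 21.4 P mm (x, to-stop, world z) [632.88 -79.04 116.13] F tool [ 0.86  4.13 -1.73] sd [0.57 0.25 0.76] M [-1.578  0.215  0.019] yaw -11.05 w 0.020069899681382893
```

Call:
play_rows(
  rows=[
    {"slide":[0,0.0007,0.012],"delta_rot":[0,0,0],"fingers":-1},
    {"slide":[0,0,0.015],"delta_rot":[0,0,0],"fingers":-1},
    {"slide":[0,0,0.02],"delta_rot":[0,0,0],"fingers":-1},
    {"slide":[0,0,0.02],"delta_rot":[0,0,0],"fingers":-1},
    {"slide":[0,0,0.02],"delta_rot":[0,0,0],"fingers":-1},
    {"slide":[0,0,0.02],"delta_rot":[0,0,0],"fingers":-1},
    {"slide":[0,0,0.01],"delta_rot":[0,0,0],"fingers":-1},
  ],
)

```text
time_s: 22.32
tcp_pos: [0.6364, -0.0435, 0.0986]
eef_rot: [180.0, 0.0, -11.1]
contact_force: [-0.9, -4.2, -0.4]
gripper_width: 0.0196
gripper_force: 45.0
```

```bash
python3 f.py
```

```text
t 22.575 P mm (x, to-stop, world z) [632.97 -79.05  98.61] F tool [0.27 4.65 2.14] sd [0.53 0.32 0.83] M [-1.867  0.078  0.067] yaw -11.05 w 0.019856208794851886
```

Call:
play_rows(
  rows=[
    {"slide":[0,0.0015,0.008],"delta_rot":[0,0,0],"fingers":-1},
    {"slide":[0,0,0.005],"delta_rot":[0,0,0],"fingers":-1},
    {"slide":[0,0,0.003],"delta_rot":[0,0,0],"fingers":-1},
    {"slide":[0,0,0],"delta_rot":[0,0,0],"fingers":-1},
  ],
)

```text
time_s: 23.12
tcp_pos: [0.6367, -0.0436, 0.0966]
eef_rot: [-180.0, -0.0, -11.0]
contact_force: [-0.5, -3.0, -0.6]
gripper_width: 0.0198
gripper_force: 45.0
```

```bash
python3 f.py
```

```text
t 23.375 P mm (x, to-stop, world z) [633.29 -79.02  96.58] F tool [0.53 3.21 1.09] sd [0.39 0.42 0.42] M [-1.405  0.194  0.051] yaw -11.04 w 0.01968800508127252
```

Call:
play_rows(
  rows=[
    {"slide":[0,0.001,0.003],"delta_rot":[0,0,0],"fingers":-1},
    {"slide":[0,0,0],"delta_rot":[0,0,0],"fingers":-1},
    {"slide":[0,0,0],"delta_rot":[0,0,0],"fingers":-1},
    {"slide":[0,0,0],"delta_rot":[0,0,0],"fingers":-1},
  ],
)

```text
time_s: 23.92
tcp_pos: [0.6366, -0.0436, 0.0961]
eef_rot: [-180.0, -0.0, -11.0]
contact_force: [0.9, -1.1, -1.6]
gripper_width: 0.02
gripper_force: 45.0
```

```bash
python3 f.py
```

```text
t 24.175 P mm (x, to-stop, world z) [633.22 -78.97  96.13] F tool [0.47 0.35 0.67] sd [0.47 0.42 0.75] M [-0.364 -0.019  0.053] yaw -11.04 w 0.020072755849930676
```

Call:
play_rows(
  rows=[
    {"slide":[0,0,-0.03],"delta_rot":[0,0,0],"fingers":-1},
    {"slide":[0,0,-0.1],"delta_rot":[0,0,0],"fingers":-1},
    {"slide":[0,0,-0.15],"delta_rot":[0,0,0],"fingers":-1},
    {"slide":[0,0,-0.17],"delta_rot":[0,0,0],"fingers":-1},
    {"slide":[0,0,-0.15],"delta_rot":[0,0,0],"fingers":-1},
    {"slide":[0,0,0],"delta_rot":[0,0,0],"fingers":-1},
    {"slide":[0,0,0],"delta_rot":[0,0,0],"fingers":-1},
  ],
)

```text
time_s: 25.1
tcp_pos: [0.6361, -0.0438, 0.1859]
eef_rot: [-180.0, 0.0, -11.1]
contact_force: [-0.2, -0.6, -1.5]
gripper_width: 0.0198
gripper_force: 45.0
```

Call:
play_rows(
  rows=[
    {"slide":[0,-0.1,0],"delta_rot":[0,0,0],"fingers":-1},
    {"slide":[0,-0.2,0],"delta_rot":[0,0,0],"fingers":-1},
    {"slide":[0,-0.15,0],"delta_rot":[0,0,0],"fingers":-1},
    {"slide":[0,-0.032,0],"delta_rot":[0,0,0],"fingers":-1},
    {"slide":[0,0,0],"delta_rot":[0,0,0],"fingers":-1},
    {"slide":[0,0,0],"delta_rot":[0,0,0],"fingers":-1},
  ],
)

```text
time_s: 25.85
tcp_pos: [0.6502, 0.0267, 0.1859]
eef_rot: [180.0, 0.0, -11.1]
contact_force: [-0.7, -0.4, -2.4]
gripper_width: 0.0196
gripper_force: 45.0
```

```bash
python3 f.py
python3 - <<'E'
from h import *
from plant import r
s=r.get_state();c=r.capture("wrist");pickle.dump((c,s),open("w6.pkl","wb"))
a=c["image"][130:330,200:467];cv2.imwrite("pics/w6.png",cv2.resize(a,None,fx=3,fy=3,interpolation=2))
E
```

```text
t 26.1 P mm (x, to-stop, world z) [ 633.16 -150.5   186.1 ] F tool [-0.17  0.2   1.66] sd [0.41 0.37 0.54] M [-0.008 -0.013 -0.014] yaw -11.08 w 0.019536508564120973
```

View pics/w6.png

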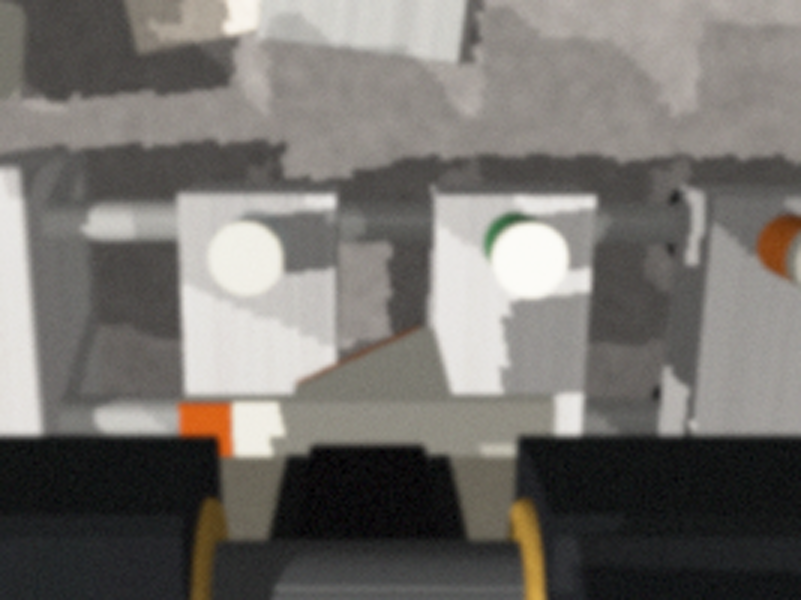

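Gap 3 is about 24.5 mm wide (c2's far edge ≈434, c3's near edge ≈337), and gap 2 on the right looks set. Descending with about 1.5 mm clearance.

Call:
play_rows(
  rows=[
    {"slide":[0,-0.003,0.06],"delta_rot":[0,0,0],"fingers":-1},
    {"slide":[0,0,0.12],"delta_rot":[0,0,0],"fingers":-1},
    {"slide":[0,0,0.1],"delta_rot":[0,0,0],"fingers":-1},
    {"slide":[0,0,0.033],"delta_rot":[0,0,0],"fingers":-1},
    {"slide":[0,0,0],"delta_rot":[0,0,0],"fingers":-1},
    {"slide":[0,0.008,0],"delta_rot":[0,0,0],"fingers":-1},
    {"slide":[0,0,0],"delta_rot":[0,0,0],"fingers":-1},
    {"slide":[0,0,0],"delta_rot":[0,0,0],"fingers":-1},
  ],
)

```text
time_s: 27.2
tcp_pos: [0.6504, 0.0264, 0.1395]
eef_rot: [-180.0, -0.0, -11.0]
contact_force: [1.2, 0.4, -0.6]
gripper_width: 0.0202
gripper_force: 45.0
```

```bash
python3 f.py
```

```text
t 27.45 P mm (x, to-stop, world z) [ 633.24 -150.33  139.37] F tool [-0.23 -0.2   1.27] sd [0.64 0.4  0.4 ] M [-0.03  -0.003  0.006] yaw -11.05 w 0.019816252853670203
```

Call:
play_rows(
  rows=[
    {"slide":[0,0.007,0],"delta_rot":[0,0,0],"fingers":-1},
    {"slide":[0,0,0],"delta_rot":[0,0,0],"fingers":-1},
    {"slide":[0,0.001,0],"delta_rot":[0,0,0],"fingers":-1},
    {"slide":[0,0,0],"delta_rot":[0,0,0],"fingers":-1},
  ],
)

```text
time_s: 28.0
tcp_pos: [0.65, 0.0252, 0.1391]
eef_rot: [-180.0, -0.0, -11.0]
contact_force: [-1.4, -0.2, -0.3]
gripper_width: 0.0199
gripper_force: 45.0
```

```bash
python3 f.py
```

```text
t 28.25 P mm (x, to-stop, world z) [ 633.16 -149.11  139.11] F tool [-0.11 -0.27  1.55] sd [0.84 0.45 0.76] M [-0.01   0.002  0.002] yaw -11.05 w 0.019817620112811782
```

Call:
play_rows(
  rows=[
    {"slide":[0,0.0015,0],"delta_rot":[0,0,0],"fingers":-1},
    {"slide":[0,0,0],"delta_rot":[0,0,0],"fingers":-1},
  ],
)

```text
time_s: 28.55
tcp_pos: [0.65, 0.0251, 0.1391]
eef_rot: [-180.0, -0.0, -11.0]
contact_force: [0.3, 0.1, -0.6]
gripper_width: 0.0199
gripper_force: 45.0
```

```bash
python3 f.py
```

```text
t 28.8 P mm (x, to-stop, world z) [ 633.18 -149.    139.13] F tool [-0.06 -1.04  1.27] sd [0.47 0.59 0.36] M [ 0.414 -0.036  0.021] yaw -11.05 w 0.019957677944356066
```

Call:
play_rows(
  rows=[
    {"slide":[0,-0.002,0.02],"delta_rot":[0,0,0],"fingers":-1},
    {"slide":[0,0,0.03],"delta_rot":[0,0,0],"fingers":-1},
    {"slide":[0,0,0.03],"delta_rot":[0,0,0],"fingers":-1},
    {"slide":[0,0,0.015],"delta_rot":[0,0,0],"fingers":-1},
    {"slide":[0,0,0.01],"delta_rot":[0,0,0],"fingers":-1},
    {"slide":[0,0,0.01],"delta_rot":[0,0,0],"fingers":-1},
  ],
)

```text
time_s: 29.6
tcp_pos: [0.6502, 0.0251, 0.1222]
eef_rot: [180.0, -0.0, -11.0]
contact_force: [-1.0, -1.1, 2.9]
gripper_width: 0.0197
gripper_force: 45.0
```

```bash
python3 f.py
```

```text
t 29.85 P mm (x, to-stop, world z) [ 633.39 -149.04  122.22] F tool [-0.27  1.5  -1.2 ] sd [0.44 0.43 0.98] M [-0.388 -0.063  0.064] yaw -11.05 w 0.020016996952569314
```

Call:
play_rows(
  rows=[
    {"slide":[0,-0.001,0.008],"delta_rot":[0,0,0],"fingers":-1},
    {"slide":[0,0,0.01],"delta_rot":[0,0,0],"fingers":-1},
    {"slide":[0,0,0.01],"delta_rot":[0,0,0],"fingers":-1},
  ],
)

```text
time_s: 30.28
tcp_pos: [0.6501, 0.0252, 0.1177]
eef_rot: [180.0, -0.0, -11.0]
contact_force: [-0.2, -2.4, 2.9]
gripper_width: 0.0199
gripper_force: 45.0
```

```bash
python3 f.py
```

```text
t 30.525 P mm (x, to-stop, world z) [ 633.13 -149.13  117.47] F tool [ 1.27  3.13 -2.1 ] sd [0.51 0.65 0.52] M [-1.289  0.322  0.034] yaw -11.05 w 0.019736970221645892
```

Good, the arm is carrying about 3 N. Continuing down.

Call:
play_rows(
  rows=[
    {"slide":[0,0,0.01],"delta_rot":[0,0,0],"fingers":-1},
    {"slide":[0,0.0007,0.012],"delta_rot":[0,0,0],"fingers":-1},
    {"slide":[0,0,0.015],"delta_rot":[0,0,0],"fingers":-1},
    {"slide":[0,0,0.02],"delta_rot":[0,0,0],"fingers":-1},
    {"slide":[0,0,0.02],"delta_rot":[0,0,0],"fingers":-1},
    {"slide":[0,0,0.02],"delta_rot":[0,0,0],"fingers":-1},
    {"slide":[0,0,0.02],"delta_rot":[0,0,0],"fingers":-1},
    {"slide":[0,0,0.01],"delta_rot":[0,0,0],"fingers":-1},
  ],
)

```text
time_s: 31.58
tcp_pos: [0.6499, 0.0252, 0.0983]
eef_rot: [180.0, 0.0, -11.1]
contact_force: [0.1, -3.9, -0.6]
gripper_width: 0.0196
gripper_force: 45.0
```

```bash
python3 f.py
```

```text
t 31.825 P mm (x, to-stop, world z) [ 633.   -149.14   98.31] F tool [0.36 4.26 2.22] sd [0.76 0.23 0.74] M [-1.545  0.132  0.056] yaw -11.05 w 0.019647330125033755
```

Call:
play_rows(
  rows=[
    {"slide":[0,0.0015,0.007],"delta_rot":[0,0,0],"fingers":-1},
    {"slide":[0,0,0.004],"delta_rot":[0,0,0],"fingers":-1},
    {"slide":[0,0.001,0.003],"delta_rot":[0,0,0],"fingers":-1},
    {"slide":[0,0,0],"delta_rot":[0,0,0],"fingers":-1},
    {"slide":[0,0,0],"delta_rot":[0,0,0],"fingers":-1},
    {"slide":[0,0,0],"delta_rot":[0,0,0],"fingers":-1},
  ],
)

```text
time_s: 32.62
tcp_pos: [0.6502, 0.0252, 0.0966]
eef_rot: [-180.0, -0.0, -11.0]
contact_force: [-0.2, -1.9, -1.1]
gripper_width: 0.0197
gripper_force: 45.0
```

```bash
python3 f.py
```

```text
t 32.875 P mm (x, to-stop, world z) [ 633.33 -149.07   96.61] F tool [0.73 1.84 1.02] sd [0.49 0.21 0.38] M [-0.544  0.219  0.059] yaw -11.04 w 0.019539406853134225
```

Call:
play_rows(
  rows=[
    {"slide":[0,0.0003,0.003],"delta_rot":[0,0,0],"fingers":-1},
    {"slide":[0,0,0],"delta_rot":[0,0,0],"fingers":-1},
    {"slide":[0,0,0],"delta_rot":[0,0,0],"fingers":-1},
    {"slide":[0,0,0],"delta_rot":[0,0,0],"fingers":-1},
  ],
)

```text
time_s: 33.42
tcp_pos: [0.65, 0.0251, 0.0961]
eef_rot: [-180.0, -0.0, -11.0]
contact_force: [0.1, 0.0, -0.1]
gripper_width: 0.0199
gripper_force: 45.0
```

```bash
python3 f.py
```

```text
t 33.675 P mm (x, to-stop, world z) [ 633.23 -149.03   96.13] F tool [ 0.02 -1.36 -0.27] sd [0.46 0.75 0.46] M [ 0.458 -0.052  0.07 ] yaw -11.04 w 0.01978481165833381
```

Call:
play_rows(
  rows=[
    {"slide":[0,0,-0.03],"delta_rot":[0,0,0],"fingers":-1},
    {"slide":[0,0,-0.1],"delta_rot":[0,0,0],"fingers":-1},
    {"slide":[0,0,-0.17],"delta_rot":[0,0,0],"fingers":-1},
    {"slide":[0,0,-0.2],"delta_rot":[0,0,0],"fingers":-1},
    {"slide":[0,0,-0.2],"delta_rot":[0,0,0],"fingers":-1},
    {"slide":[0,0,-0.12],"delta_rot":[0,0,0],"fingers":-1},
    {"slide":[0,0,0],"delta_rot":[0,0,0],"fingers":-1},
  ],
)

```text
time_s: 34.6
tcp_pos: [0.6505, 0.0248, 0.2208]
eef_rot: [-179.9, -0.1, -11.1]
contact_force: [0.5, 0.1, -2.8]
gripper_width: 0.0197
gripper_force: 45.0
```

Run:
```python
from h import *
from plant import r
s=r.get_state();print(s["tcp_pos"],s["eef_rot"],s["time_s"]);plan(s,[.4101,.1914,.2191],7.3)
c=r.capture("wrist");cv2.imwrite("pics/w7.png",c["image"]);pickle.dump((c,s),open("w7.pkl","wb"))
```

```text
[0.65047131 0.02478484 0.22083596] [-1.79938388e+02 -1.43462896e-01 -1.10528468e+01] 34.6
slide total [-1.7857 -0.7829  0.0079] rot total [-0.008 -0.033 -4.004]
```

Call:
play_rows(
  rows=[
    {"slide":[-0.15,-0.065,0],"delta_rot":[0,0,0],"fingers":-1},
    {"slide":[-0.29,-0.127,0],"delta_rot":[0,0,0],"fingers":-1},
    {"slide":[-0.29,-0.127,0],"delta_rot":[0,0,0],"fingers":-1},
    {"slide":[-0.29,-0.127,0],"delta_rot":[0,0,0],"fingers":-1},
    {"slide":[-0.29,-0.127,0],"delta_rot":[0,0,0],"fingers":-1},
    {"slide":[-0.29,-0.127,0],"delta_rot":[0,0,0],"fingers":-1},
    {"slide":[-0.186,-0.083,0],"delta_rot":[0,0,0],"fingers":-1},
  ],
)

```text
time_s: 35.52
tcp_pos: [0.4073, 0.1916, 0.2178]
eef_rot: [179.9, 0.1, -11.0]
contact_force: [1.4, 0.7, -1.5]
gripper_width: 0.0196
gripper_force: 45.0
```

Call:
play_rows(
  rows=[
    {"slide":[0,0,0],"delta_rot":[0,0,-0.8],"fingers":-1},
    {"slide":[0,0,0],"delta_rot":[0,0,-0.8],"fingers":-1},
    {"slide":[0,0,0],"delta_rot":[0,0,-0.8],"fingers":-1},
    {"slide":[0,0,0],"delta_rot":[0,0,-0.8],"fingers":-1},
    {"slide":[0,0,0],"delta_rot":[0,0,-0.8],"fingers":-1},
    {"slide":[0,0,0],"delta_rot":[0,0,0],"fingers":-1},
    {"slide":[0,0,0],"delta_rot":[0,0,0],"fingers":-1},
  ],
)

```text
time_s: 36.4
tcp_pos: [0.4092, 0.1912, 0.2184]
eef_rot: [180.0, 0.1, 7.2]
contact_force: [0.1, -0.5, -1.7]
gripper_width: 0.0199
gripper_force: 45.0
```

Run:
```python
from h import *
from plant import r
s=r.get_state();print(s["tcp_pos"],s["eef_rot"],s["time_s"]);plan(s,[.4098,.1913,.2191],7.3)
c=r.capture("wrist");d=cv2.absdiff(c["image"],pickle.load(open("w2.pkl","rb"))[0]["image"])[130:330,200:440];print(d.max(2).mean(),(d.max(2)>40).sum())
```

```text
[0.40916522 0.19119154 0.2183806 ] [1.79953391e+02 6.39814528e-02 7.20057927e+00] 36.4
slide total [ 0.0043 -0.0002 -0.0048] rot total [ 0.01   0.014 -0.022]
3.9087708333333335 182
```

Call:
play_rows(
  rows=[
    {"slide":[0.005,0,0.07],"delta_rot":[0,0,0],"fingers":-1},
    {"slide":[0,0,0.15],"delta_rot":[0,0,0],"fingers":-1},
    {"slide":[0,0,0.15],"delta_rot":[0,0,0],"fingers":-1},
    {"slide":[0,0,0.05],"delta_rot":[0,0,0],"fingers":-1},
    {"slide":[0,0,0],"delta_rot":[0,0,0],"fingers":-1},
    {"slide":[0,0,0],"delta_rot":[0,0,0],"fingers":-1},
  ],
)

```text
time_s: 37.2
tcp_pos: [0.4107, 0.192, 0.1568]
eef_rot: [-180.0, -0.1, 7.3]
contact_force: [-0.3, -0.7, -1.6]
gripper_width: 0.0198
gripper_force: 45.0
```

Call:
play_rows(
  rows=[
    {"slide":[0,0,0.07],"delta_rot":[0,0,0],"fingers":-1},
    {"slide":[0,0,0.08],"delta_rot":[0,0,0],"fingers":-1},
    {"slide":[0,0,0.08],"delta_rot":[0,0,0],"fingers":-1},
    {"slide":[0,0,0],"delta_rot":[0,0,0],"fingers":-1},
    {"slide":[0,0,0],"delta_rot":[0,0,0],"fingers":-1},
  ],
)

```text
time_s: 37.83
tcp_pos: [0.4104, 0.1917, 0.1216]
eef_rot: [180.0, 0.0, 7.3]
contact_force: [0.4, -0.9, -1.3]
gripper_width: 0.0194
gripper_force: 45.0
```

Call:
play_rows(
  rows=[
    {"slide":[0,0,0.08],"delta_rot":[0,0,0],"fingers":-1},
    {"slide":[0,0,0.08],"delta_rot":[0,0,0],"fingers":-1},
    {"slide":[0,0,0.06],"delta_rot":[0,0,0],"fingers":-1},
    {"slide":[0,0,0.025],"delta_rot":[0,0,0],"fingers":-1},
    {"slide":[0,0,0.012],"delta_rot":[0,0,0],"fingers":-1},
    {"slide":[0,0,0],"delta_rot":[0,0,0],"fingers":-1},
    {"slide":[0,0,0],"delta_rot":[0,0,0],"fingers":-1},
  ],
)

```text
time_s: 38.7
tcp_pos: [0.4104, 0.1918, 0.0833]
eef_rot: [-180.0, -0.0, 7.3]
contact_force: [0.9, 0.0, -1.6]
gripper_width: 0.0199
gripper_force: 45.0
```

```bash
python3 f.py
```

```text
t 38.95 P mm (x, to-stop, world z) [ 366.08 -266.69   83.23] F tool [ 0.2  -0.06  1.97] sd [0.49 0.29 0.56] M [-0.033  0.019  0.007] yaw 7.29 w 0.019837543350393998
```

2 mm to go: lower, release slowly, then retreat.

Call:
play_rows(
  rows=[
    {"slide":[0,0,0.008],"delta_rot":[0,0,0],"fingers":-1},
    {"slide":[0,0,0.005],"delta_rot":[0,0,0],"fingers":-1},
    {"slide":[0,0,0.002],"delta_rot":[0,0,0],"fingers":-1},
    {"slide":[0,0,0],"delta_rot":[0,0,0],"fingers":-1},
  ],
  squeeze=20,
)

```text
time_s: 39.5
tcp_pos: [0.4102, 0.1916, 0.0811]
eef_rot: [180.0, -0.0, 7.3]
contact_force: [-3.0, -1.5, 4.7]
gripper_width: 0.02
gripper_force: 20.0
```

```bash
python3 f.py
```

```text
t 39.75 P mm (x, to-stop, world z) [ 365.99 -266.54   81.05] F tool [-2.89  1.48 -5.22] sd [0.26 0.52 0.55] M [-0.492 -0.927  0.016] yaw 7.3 w 0.02009076134370122
```

Call:
play_rows(
  rows=[
    {"slide":[0,0,-0.003],"delta_rot":[0,0,0],"fingers":-0.3},
    {"slide":[0,0,0],"delta_rot":[0,0,0],"fingers":0},
    {"slide":[0,0,0],"delta_rot":[0,0,0],"fingers":0.5},
    {"slide":[0,0,0],"delta_rot":[0,0,0],"fingers":1},
    {"slide":[0,0,0],"delta_rot":[0,0,0],"fingers":1},
    {"slide":[0,0,0],"delta_rot":[0,0,0],"fingers":1},
  ],
)

```text
time_s: 40.55
tcp_pos: [0.4102, 0.1916, 0.0812]
eef_rot: [180.0, 0.0, 7.3]
contact_force: [0.2, 1.1, 0.3]
gripper_width: 0.0745
gripper_force: 0.0
```

Call:
play_rows(
  rows=[
    {"slide":[0,0,-0.05],"delta_rot":[0,0,0],"fingers":1},
    {"slide":[0,0,-0.15],"delta_rot":[0,0,0],"fingers":1},
    {"slide":[0,0,-0.25],"delta_rot":[0,0,0],"fingers":1},
    {"slide":[0,0,-0.25],"delta_rot":[0,0,0],"fingers":1},
    {"slide":[0,0,-0.22],"delta_rot":[0,0,0],"fingers":1},
    {"slide":[0,0,0],"delta_rot":[0,0,0],"fingers":1},
    {"slide":[0,0,0],"delta_rot":[0,0,0],"fingers":1},
  ],
)

```text
time_s: 41.42
tcp_pos: [0.4099, 0.1914, 0.2191]
eef_rot: [-180.0, 0.0, 7.3]
contact_force: [0.0, -0.8, -0.6]
gripper_width: 0.0876
gripper_force: 0.0
```

Run:
```python
from h import *
from plant import r
s=r.get_state();print(s["tcp_pos"],s["contact_force"],s["gripper_width"])
w=r.capture("wrist")["image"];t=r.capture("top")["image"]
a=cv2.resize(w[130:290,220:420],(400,320));b=cv2.resize(t[175:325,230:420],(400,316),interpolation=2)
cv2.imwrite("pics/fin.png",np.hstack([a[:316],b]))
```

```text
[0.40990265 0.19142781 0.21910376] [ 0.01913091 -0.78206074 -0.62015678] 0.08760767226498628
```

View pics/fin.png

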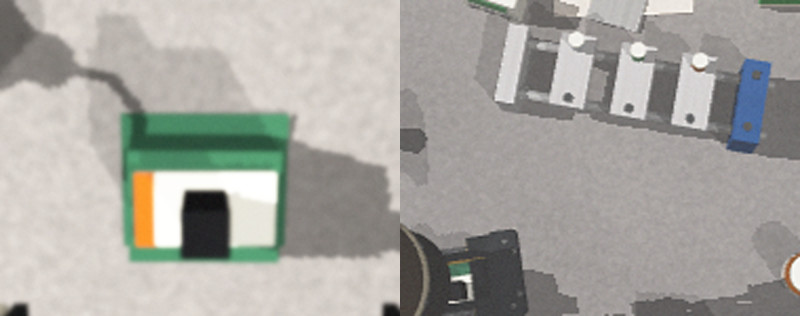

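The left half shows the spacer stowed flush and upright in the green holder, with its collar on the rim. The right half shows the three gaps even, with carriers at about (693,95), (632,85) and (572,72). The gripper is clear.

```bash
python3 -c "
from plant import r
print(r.close_job())"
```

```text
the job is handed in; nothing more can be done
None
```

I set all three gaps in order to the spacer's 30 mm by touch and force readings, stowed the spacer upright in the green holder, let go and handed the job in at about 42 s; no verdict came back.

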